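# Close the soldering clamp with the hex key

## Robot

A 6-joint arm with a two-finger parallel gripper is mounted at the origin on the work surface. World frame = base frame: x ahead of the robot, y to its left, z up, the work surface at z = 0. Lengths are in m, angles in degrees, forces in N, time in s.
With the tool pointing down it reaches from about 0.4 to 0.825 m from the base axis. Payload 7 kg.
Tool frame: the origin (TCP) lies at the very end of the fingers, on their centre line; the grasp point (between the pads) lies 19 mm behind it (ctrl.grasp_offset is the distance from the TCP to the grasp point, in m); z points along the fingers, y is the line along which they close (so a half turn about z gives the same grasp; the last joint's range is limited). The gripper opens to 88 mm and grips with 3 to 60 N. Pads are 19 mm wide; open, the fingers measure 130 mm over their backs; the gripper's body (78 mm by 193 mm) begins 47 mm behind the grasp point.
Start: joints at [89.559, 20.546, 0.682, 0, -70.136, -16.507], TCP at [0.197, 0.646, 0.227] pointing down, gripper open.
Joint ranges: [-176.03, 176.03], [-82.01, 121.73], [-58.28, 71.71], [-173.87, 95.51], [-174.79, -0.11], [-173.66, 173.66]. Speed limits (degrees/s): [136.94, 136.94, 172.46, 180, 180, 180].

## Interface

Orientations are given as [roll, pitch, yaw] about the fixed x, y, z axes, in that order (R = Rz(yaw) Ry(pitch) Rx(roll)).
In Python, from plant import ctrl gives the robot as it stands. The module is installed in compiled form; this text tells all that it offers.
- The arm moves only by the tool jog_arm, never from a script. Its argument "plan" is a list that holds one entry, the list of rows, each a list of 7 numbers: the opening, from 0 (shut) to 1 (fully open), then the shift along the tool's x, y, z in m, then the turn, a rotation vector about the tool's x, y, z in degrees. A call has 1 to 20 rows; each row is the pose to reach, as a shift and turn from the pose commanded when the call began, along the tool's axes at that moment; what a row does not reach only later rows make up. A row lasts 1/8 s, in which the tool goes at most 62.5 mm and 10.7 degrees, less where a joint would pass 70% of its speed; a pose out of reach is approached as far as the arm can. A call with a gripper value outside its range is refused whole. The fingers move at their own pace and stop on an object; the grip force is fixed at half the most. Time passes only in rows, so rows that repeat a pose let the fingers close. It gives the time, the measured TCP pose, the force, the opening and the grip force at its end, in the units of the state.
- ctrl.get_obs(): the state, without advancing time (a new reading comes with each control period).
- ctrl.snapshot(name): name is "side" or "top" or "wrist"; returns a dict with "image" (420x560x3 uint8, red, green, blue), "vertical_fov" (degrees; the focal length in pixels is half the picture's height over the tangent of half this angle, whatever the lens; pixels are square), "cx", "cy" (the principal point, pixels), "R" (3x3) and "t" (3): a world point X has camera coordinates R X + t; the wrist camera has in their place "T_tool_cam" (4x4, takes a point from camera to tool coordinates, whose origin is the TCP and whose axes are the flange's). Camera axes: x right, y down, z forward; pixel columns grow to the right and rows downward; lengths in m; the calibration is good to about 2 mm. A picture is of the moment at which its call begins: read the wrist's pose just before it. There is no depth.
- ctrl.close_job(): hands the job in; it is judged then, once.
The state is a dict: "clock": time; "joint_pos": joint angles; "qvel": joint speeds; "tau": joint torques, N m; "tool_pos": TCP position; "orientation": TCP orientation; "force": force on the tool from outside, world axes, zero at the start; "moment": the same for the moment, N m; "opening": finger opening in m; "gripper_force": force on a finger pad.
Only numpy, scipy, OpenCV 4.12 (cv2) and the standard library are available. Lean on these libraries where they do the work, as an engineer would, in place of code of your own. Each camera call takes 0.05 s, during which the arm holds its last target. There are 200 camera calls.

## Task

Take the hex key with the square grip out of the wooden rest, feel for the hex socket of the cam down in the clamp's bore and seat the key fully in it without forcing the sprung cam down to its stop. Then turn the cam clockwise until the clamp is closed, in about quarter turns: let go of the key and take a fresh grip after each one. Leave the key standing in the socket, let go of it, and leave the bottles, spools, mug, pencil and tin where they are.

Things in the scene. Friction and masses are not known exactly. Their poses are not given: they have to be found in the camera images.
- rest: Fixed wooden block 75 x 100 x 45 mm that holds the key upright in a round hole 15.5 mm wide, 40 mm deep, at the centre of its top (hole floor 5 mm above the table). Three short tool stubs stick up to 22 mm out of its top. Origin: centre of its underside, z up.
- key: Hex key 98 mm long, about 120 g, upright in the rest. Origin: centre of its lower end; z up along it. Black square grip 26 x 26 mm from 64 to 98 mm above the tip, round collar 22 mm wide from 58 to 64 mm. Below it a steel hex shank 12 mm across flats. Two sides of the grip and two hex flats face its +x and -x.
- key_tip (a point): The key's lower end, on its axis. The lowest 4 mm are a round tapered lead-in, 7 mm wide at the end and 11.6 mm at its root; the hex begins above it.
- key_grip (a point): Middle of the key's square grip, on its axis, 81 mm above the tip. Gripped with under about 60 N the square turns in the fingers when the cam is turned.
- clamp: Fixed soldering clamp: base plate 185 x 70 x 8 mm, a grey housing 66 x 66 mm, 46 mm tall, at one end; towards its +x a sliding jaw, a small brass girder and a fixed jaw (tops 40 to 46 mm up). Origin: on the table under the axis of the round bore in the housing's top; z up. The socket's centre lies at an unknown place up to 4.5 mm in x and in y from the bore's axis.
- bore (a point): Centre of the bore's mouth (34 mm wide) on the housing's top, 46 mm above the table. Flat steel cam face 14 mm below it, with a hex socket 13.2 mm across flats, 13 mm deep, off centre, its hex directions unknown. Within 2 mm of its centre the key's lead-in drops 3 to 4 mm in; turned until the hexes match, the key goes to the socket's floor, tip 27 mm below this point.
- cam (a joint): Angle of the cam in rad, growing clockwise seen from above. Starts between 0 and 0.4; stop at 4.71 (clamp closed, the jaw 9 mm on and against the girder). Turns stiffly (0.05 N m) and stays where left. The key has about 10 degrees of play either way in the socket.
- spring (a joint): How far the cam is pressed down against its spring, in m: 0 at rest. It gives way from about 3.3 N on (not under the key's weight alone), 1.2 N per mm; at its stop (0.006, about 10.5 N) it counts as forced. The cam does not move sideways.
- glue: White glue bottle, 52 mm wide, 130 mm tall; bystander. Origin: centre of its underside.
- flux: Small amber bottle, 28 mm wide, 62 mm tall; bystander.
- varnish: Small clear bottle, 28 mm wide, 62 mm tall; bystander.
- spool: Blue wire spool lying flat, 64 mm wide, 30 mm tall; bystander.
- spool2: Green wire spool lying flat, 64 mm wide, 30 mm tall; bystander.
- mug: White mug, 80 mm wide, 92 mm tall; bystander.
- pencil: Square red pencil, 110 x 9 x 9 mm, lying flat; bystander.
- tin: Low open metal tin, 70 x 90 x 20 mm; bystander.
Things that resemble listed ones, but are neither listed nor needed, are in the scene too. What is shaped like the key but blue or yellow is not meant. Leave any blue look-alike of the clamp alone.

How it is judged:
By the outcome, as a careful person would: the job done as asked, in the order asked, and still so for the second after the job is handed in, with the robot touching nothing.
It also fails if it takes over 72 s, if anything falls off the work surface, if the arm or the gripper's body presses on something with over 40 N, if the wrist force passes 120 N, or if a joint passes its speed limit or range.

## Working session

There is one attempt and no reset: what is moved stays moved. The work goes in short steps, Python scripts to look and compute and a tool call to move; the robot and the scene stay as the last step left them, time stands still between calls to the robot, and variables do not carry over. Pictures are saved under pics/ and viewed, at most 10 in all, crops included, and the job is handed in when it is done.

Besides the shell and the picture viewer there is one more tool, called after "Call:" as a command line: name --argument value ..., lists and objects as JSON in quotes. jog_arm: Moves the arm, as the interface text tells. Its arguments: {"type":"object","properties":{"plan":{"type":"array","items":{"type":"array","items":{"type":"array","items":{"type":"number"}}}}},"required":["plan"]}

```bash
mkdir -p pics
cat > h.py <<'E'
import numpy as np,cv2
from plant import ctrl
from scipy.spatial.transform import Rotation as Ro
def snap(n):
    o=ctrl.get_obs(); s=ctrl.snapshot(n); im=s["image"]; f=im.shape[0]/2/np.tan(np.radians(s["vertical_fov"]/2))
    if n=="wrist":
        T=np.array(s["T_tool_cam"]); Rt=Ro.from_euler('xyz',o["orientation"],degrees=True).as_matrix()
        Rwc=Rt@T[:3,:3]; c=Rt@T[:3,3]+np.array(o["tool_pos"])
    else:
        R=np.array(s["R"]); Rwc=R.T; c=-R.T@np.array(s["t"])
    return dict(im=im,f=f,cx=s["cx"],cy=s["cy"],R=Rwc,c=c)
def ray(v,u,w): 
    d=v["R"]@np.array([(u-v["cx"])/v["f"],(w-v["cy"])/v["f"],1]); return v["c"],d
def onplane(v,u,w,z):
    c,d=ray(v,u,w); return c+d*(z-c[2])/d[2]
def proj(v,X):
    p=v["R"].T@(np.array(X)-v["c"]); return p[:2]/p[2]*v["f"]+[v["cx"],v["cy"]]
def save(n,im): cv2.imwrite(f"pics/{n}.png",im[...,::-1])
E
python3 - <<'E'
from h import *
import pickle
o=ctrl.get_obs();print({k:np.round(v,3) for k,v in o.items()}, ctrl.grasp_offset)
V={n:snap(n) for n in("side","top","wrist")}
pickle.dump(V,open("v0.pkl","wb"))
for n,v in V.items(): print(n,v["f"],v["cx"],v["cy"],v["c"],v["R"].round(3).tolist()); save(n+"0",v["im"])
E
```

```text
{'clock': np.float64(0.0), 'joint_pos': array([ 8.9561e+01,  2.0593e+01,  6.3300e-01, -2.2000e-02, -7.0135e+01,
       -1.6508e+01]), 'qvel': array([ 0.013, -0.056,  0.016,  0.006, -0.064,  0.076]), 'tau': array([-1.0000e-03, -5.8272e+01,  2.9305e+01,  6.9970e+00,  7.0000e-03,
       -0.0000e+00]), 'tool_pos': array([0.197, 0.645, 0.226]), 'orientation': array([ 1.79903e+02, -7.00000e-03, -1.69550e+01]), 'force': array([-0.017, -0.397, -0.217]), 'moment': array([ 0.059, -0.027,  0.033]), 'gripper_force': np.float64(0.0), 'opening': np.float64(0.088)} 0.0188
side 528.8525696187422 269.5489037635409 212.22624159661578 [ 0.01846995 -0.91642335  0.91747819] [[0.92, -0.236, 0.313], [-0.392, -0.588, 0.708], [0.017, -0.774, -0.633]]
top 427.4149782988594 272.33067263424493 205.81842176330477 [ 0.31436732 -0.01549742  1.31244645] [[-0.013, -0.994, 0.113], [-1.0, 0.014, 0.011], [-0.012, -0.112, -0.994]]
wrist 299.8140839806909 281.62505673852553 209.43347790610937 [0.26887685 0.62354111 0.38397122] [[-0.292, -0.919, -0.267], [-0.956, 0.281, 0.081], [0.001, 0.279, -0.96]]
```

View pics/top0.png

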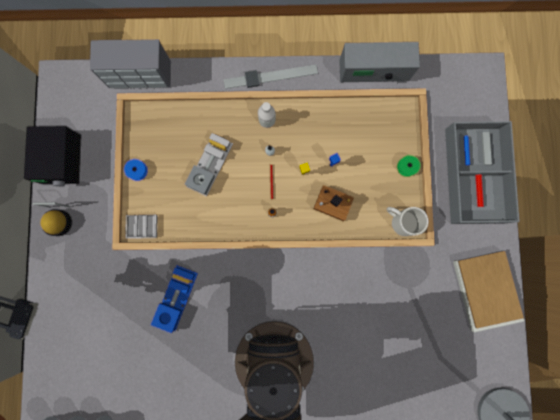

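View pics/side0.png

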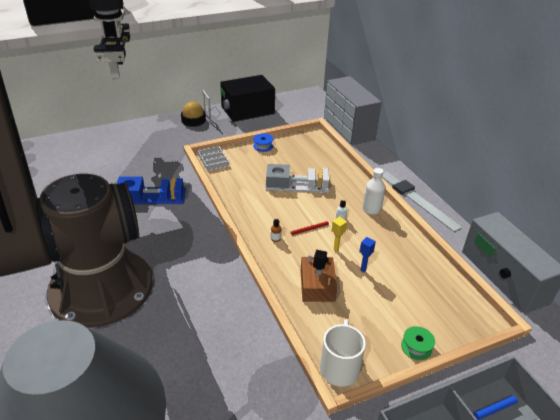

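The top view shows the black key at about (336,200) in the brown rest (333,202). The grey clamp's bore is at about (201,179), with its jaws towards (215,145). The yellow and blue look-alikes are at (305,169) and (334,159).

Run:
```python
from h import *
import pickle
V=pickle.load(open("v0.pkl","rb"));v=V["top"]
im=v["im"];
for n,u,w,z in (("key",336,200,.103),("bore",201,179,.046),("rest",333,202,.045)): print(n,onplane(v,u,w,z).round(3))
a=im[170:230,300:370];b=im[120:205,170:250]
save("crop",np.hstack([cv2.resize(a,(400,343),interpolation=2),cv2.resize(b,(323,343),interpolation=2)]))
s=V["side"]
print(proj(s,onplane(v,336,200,.103)),proj(s,onplane(v,201,179,.046)))
```

```text
key [ 0.465 -0.184  0.103]
bore [0.542 0.212 0.046]
rest [ 0.467 -0.183  0.045]
[319.3782065  254.60382572] [278.32838132 172.9054263 ]
```

View pics/crop.png

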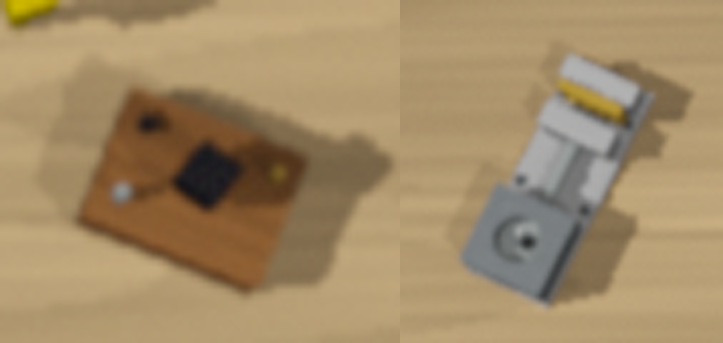

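The crop shows the square black grip at about 45° to the rest. The bore has a dark, off-centre socket. I'll look at the bore from close by first, since it is on the way.

Call:
jog_arm --plan '[[[1,0.457,0.314,0.05,0,0,0],[1,0.457,0.314,0.05,0,0,0],[1,0.457,0.314,0.05,0,0,0],[1,0.457,0.314,0.05,0,0,0],[1,0.457,0.314,0.05,0,0,0],[1,0.457,0.314,0.05,0,0,0],[1,0.457,0.314,0.05,0,0,0],[1,0.457,0.314,0.05,0,0,0],[1,0.457,0.314,0.05,0,0,0],[1,0.457,0.314,0.12,0,0,0],[1,0.457,0.314,0.12,0,0,0],[1,0.457,0.314,0.12,0,0,0],[1,0.457,0.314,0.12,0,0,0]]]'

```text
clock: 1.78
tool_pos: [0.5433, 0.2136, 0.1087]
orientation: [-179.9, -0.1, -16.8]
force: [0.7, 0.4, 0.2]
opening: 0.088
gripper_force: 0.0
```

Run:
```python
from h import *
import pickle
v=snap("wrist");pickle.dump(v,open("v1.pkl","wb"))
p=proj(v,(.542,.212,.046));print(p, ctrl.get_obs()["tool_pos"])
save("w1",v["im"])
u,w=map(int,p)
c=v["im"][max(0,w-50):w+50,u-65:u+65];print(max(0,w-50),u-65)
save("w1c",cv2.resize(c,None,fx=6,fy=6,interpolation=2))
```

```text
[284.50109915 224.47732492] [0.54316877 0.21352411 0.10869155]
174 219
```

View pics/w1c.png

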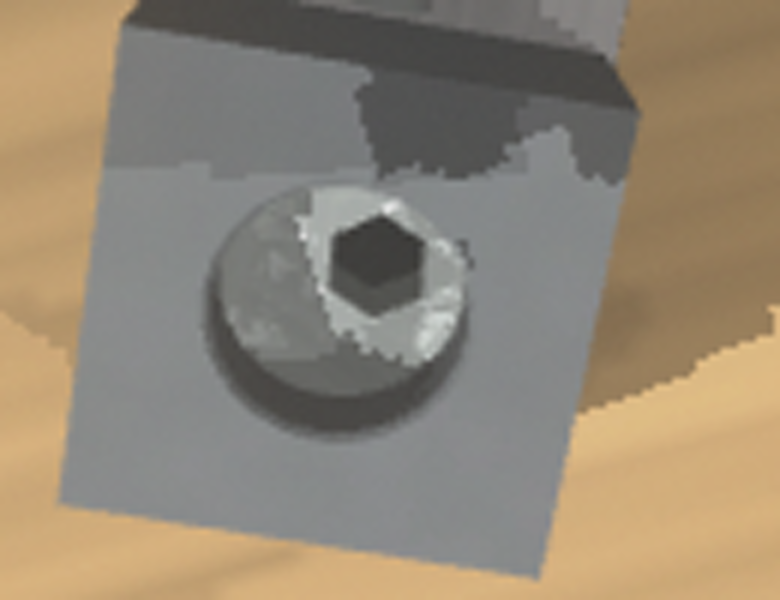

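The bore mouth is at crop pixel (336,312). The socket is clearly visible at (378,265), with hex vertices at (378,215), (425,238), (425,290), (378,316), (332,290) and (332,240).

Run:
```python
from h import *
import pickle
v=pickle.load(open("v1.pkl","rb"))
q=lambda a,b,z: onplane(v,219+(a+.5)/6-.5,174+(b+.5)/6-.5,z)
B=q(336,312,.046);print("bore",B)
P=np.array([q(*p,.032) for p in [(378,215),(425,238),(425,290),(378,316),(332,290),(332,240)]])
c=P.mean(0);print("sock",c,c-B,[float(np.linalg.norm(P[i]-P[i-3])) for i in range(3)])
d=P-c;a=np.degrees(np.arctan2(d[:,1],d[:,0]));print(a.round(1),"vertex mod60",((a)%60).round(1))
for z,l in ((.046,[(204,312),(467,312),(336,185),(336,440)]),): print([q(*p,z).round(4).tolist() for p in l])
# housing corners
H=[q(*p,.046) for p in [(122,22),(637,112),(540,577),(60,503)]]
for i in range(4): e=H[i]-H[i-1];print(np.linalg.norm(e).round(4),np.degrees(np.arctan2(e[1],e[0])).round(1))
print(np.mean(H,0))
```

```text
bore [0.54336365 0.21966541 0.046     ]
sock [0.54364786 0.21387343 0.032     ] [ 0.00028421 -0.00579199 -0.014     ] [0.014533050763249136, 0.014788936265879224, 0.014636950125142803]
[ -16.5  -75.5 -136.1  162.8  102.7   43.6] vertex mod60 [43.5 44.5 43.9 42.8 42.7 43.6]
[[0.5483, 0.2361, 0.046], [0.5384, 0.2034, 0.046], [0.5597, 0.2146, 0.046], [0.5262, 0.225, 0.046]]
0.0661 -26.4
0.0654 -116.9
0.0655 153.8
0.0656 63.6
[0.54311043 0.21923176 0.046     ]
```

Call:
jog_arm --plan '[[[1,0,0,-0.11,0,0,0],[1,0,0,-0.11,0,0,0],[1,0,0.06,-0.11,0,0,0],[1,0.036,0.397,-0.11,0,0,0],[1,0.036,0.397,-0.11,0,0,0],[1,0.036,0.397,-0.11,0,0,0],[1,0.036,0.397,-0.11,0,0,0],[1,0.036,0.397,-0.11,0,0,0],[1,0.036,0.397,-0.11,0,0,0],[1,0.036,0.397,-0.11,0,0,0],[1,0.036,0.397,-0.11,0,0,0]]]'

```text
clock: 3.2
tool_pos: [0.4615, -0.1777, 0.2176]
orientation: [-180.0, -0.1, -16.9]
force: [-0.9, 0.7, 0.2]
opening: 0.0875
gripper_force: 0.0
```

Run:
```python
from h import *
import pickle
v=snap("wrist");pickle.dump(v,open("v2.pkl","wb"))
print(proj(v,(.465,-.184,.103)), ctrl.get_obs()["tool_pos"])
save("w2",v["im"])
```

```text
[287.32011101 200.57330499] [ 0.46154871 -0.17741497  0.21733575]
```

View pics/w2.png

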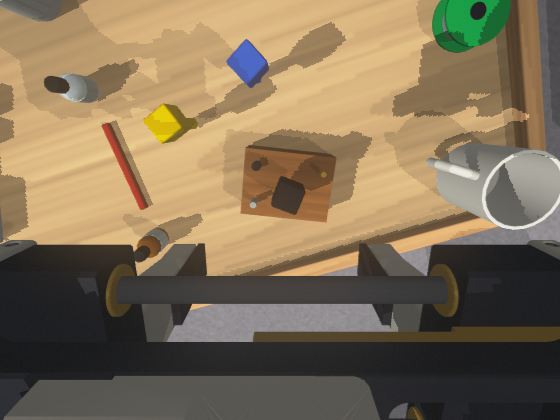

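The wrist view shows the black grip at about (288,196), in the rest (242–335, 147–222), with stubs at (257,163), (323,175) and (253,205). The amber bottle is near (150,243), to the left and outside the fingers' path.

Run:
```python
from h import *
import pickle
v=pickle.load(open("v2.pkl","rb"))
im=v["im"];save("w2c",cv2.resize(im[140:230,235:345],None,fx=7,fy=6.5,interpolation=2) if 0 else cv2.resize(im[140:230,235:345],None,fx=6.5,fy=6.5,interpolation=2))
m=((im.max(2)<60)).astype(np.uint8)[170:225,265:315]
n,l,s,c=cv2.connectedComponentsWithStats(m);i=1+s[1:,4].argmax();print(s[i],c[i]+[265,170])
cs,_=cv2.findContours((l==i).astype(np.uint8),0,1);print(cv2.approxPolyDP(max(cs,key=cv2.contourArea),2,True)[:,0]+[265,170])
```

```text
[ 15   7  25  14 114] [292.44736842 183.10526316]
[[281 178]
 [283 179]
 [280 181]
 [304 190]
 [301 184]]
```

View pics/w2c.png

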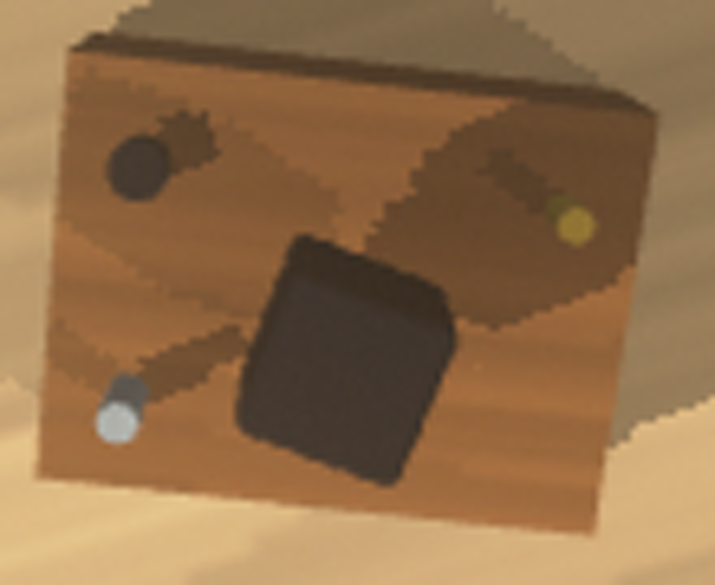

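The crop shows the grip's top face with corners at about (293,275), (455,342), (390,487) and (238,430).

Run:
```python
from h import *
import pickle
v=pickle.load(open("v2.pkl","rb"))
q=lambda a,b,z: onplane(v,235+(a+.5)/6.5-.5,140+(b+.5)/6.5-.5,z)
P=[q(*p,.103) for p in [(293,275),(455,342),(390,487),(238,430)]]
for i in range(4): e=P[i]-P[i-1];print(np.linalg.norm(e).round(4),np.degrees(np.arctan2(e[1],e[0])).round(1))
print(np.mean(P,0))
H=[q(*p,.045) for p in [(70,50),(655,115),(595,533),(38,478)]];print(np.mean(H,0))
for i in range(4): e=H[i]-H[i-1];print(np.linalg.norm(e).round(4),np.degrees(np.arctan2(e[1],e[0])).round(1))
for s in [(138,167),(577,226),(118,422)]: print("stub",q(*s,.065))
o=ctrl.get_obs();print(o["tool_pos"],o["orientation"],o["joint_pos"],o["force"])
```

```text
0.0242 -36.3
0.0252 -129.7
0.0236 140.4
0.0238 51.7
[ 0.46666357 -0.18467681  0.103     ]
[ 0.46698465 -0.18510525  0.045     ]
0.075 -23.2
0.0987 -113.2
0.0744 157.6
0.0997 67.2
stub [ 0.50112172 -0.16141196  0.065     ]
stub [ 0.47159317 -0.22590029  0.065     ]
stub [ 0.46212178 -0.14502165  0.065     ]
[ 0.46154871 -0.17741497  0.21733575] [-1.79974664e+02 -7.66530433e-02 -1.68888010e+01] [ 1.79731787e+00  3.69863016e+00 -2.23761411e+01  6.22018208e-04
 -6.38444992e+01  7.13136243e+01] [ 0.36747771 -0.53129021  0.14049319]
```

Call:
jog_arm --plan '[[[0.6,0.0074,0.0055,0.04,0,0,-10],[0.6,0.0074,0.0055,0.04,0,0,-20],[0.6,0.0074,0.0055,0.04,0,0,-30],[0.6,0.0074,0.0055,0.06,0,0,-40],[0.6,0.0074,0.0055,0.06,0,0,-50],[0.6,0.0074,0.0055,0.07,0,0,-60],[0.6,0.0074,0.0055,0.07,0,0,-68.5],[0.6,0.0074,0.0055,0.09,0,0,-68.5],[0.6,0.0074,0.0055,0.115,0,0,-68.5],[0.6,0.0074,0.0055,0.13,0,0,-68.5],[0.6,0.0074,0.0055,0.14,0,0,-68.5],[0.6,0.0074,0.0055,0.145,0,0,-68.5],[0.6,0.0074,0.0055,0.145,0,0,-68.5],[0.6,0.0074,0.0055,0.145,0,0,-68.5]]]'

```text
clock: 5.0
tool_pos: [0.467, -0.1857, 0.0721]
orientation: [180.0, -0.0, 51.6]
force: [-0.1, -0.4, 0.4]
opening: 0.0527
gripper_force: 0.0
```

Run:
```python
from h import *
v=snap("wrist");o=ctrl.get_obs();print(o["tool_pos"],o["orientation"],o["force"],proj(v,o["tool_pos"]))
save("w3",v["im"])
```

```text
[ 0.46697481 -0.18569731  0.07210484] [ 1.79950354e+02 -3.29814978e-02  5.15479271e+01] [-1.35515218  0.10371056 -0.12847915] [281.55494852 258.75154801]
```

View pics/w3.png

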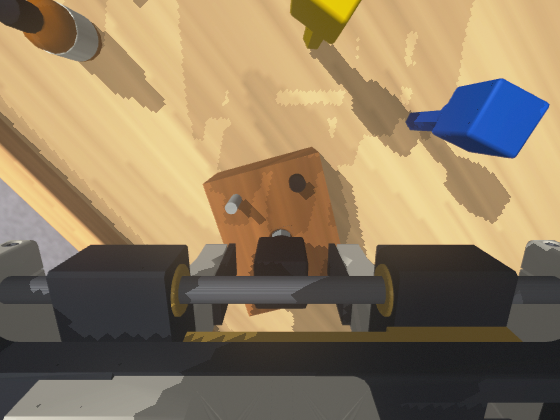

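The square grip sits centred and aligned between the pads, at about (281,258). Next I grasp it and lift.

Call:
jog_arm --plan '[[[0,0,0,0,0,0,0],[0,0,0,0,0,0,0],[0,0,0,0,0,0,0],[0,0,0,0,0,0,0],[0,0,0,0,0,0,0],[0,0,0,0,0,0,0],[0,0,0,-0.015,0,0,0],[0,0,0,-0.03,0,0,0],[0,0,0,-0.045,0,0,0],[0,0,0,-0.06,0,0,0],[0,0,0,-0.08,0,0,0],[0,0,0,-0.1,0,0,0],[0,0,0,-0.1,0,0,0],[0,0,0,-0.1,0,0,0]]]'

```text
clock: 6.8
tool_pos: [0.4661, -0.1854, 0.1712]
orientation: [-180.0, -0.0, 51.5]
force: [0.3, -0.7, -2.0]
opening: 0.0256
gripper_force: 30.0
```

Run:
```python
from h import *
o=ctrl.get_obs();print({k:np.round(o[k],4) for k in ("tool_pos","orientation","force","moment","joint_pos")})
v=snap("wrist");s=snap("side");
p=proj(s,o["tool_pos"]);print(p,proj(v,o["tool_pos"]))
u,w=map(int,p)
a=cv2.resize(s["im"][w-45:w+60,u-50:u+50],None,fx=4,fy=4,interpolation=2)
b=cv2.resize(v["im"][180:320,220:345],None,fx=3,fy=3,interpolation=2)
save("g1",np.hstack([a,b]))
```

```text
{'tool_pos': array([ 0.4661, -0.1854,  0.1712]), 'orientation': array([-1.799672e+02, -1.200000e-03,  5.153890e+01]), 'force': array([ 0.2659, -0.6608, -2.021 ]), 'moment': array([-0.0459, -0.0441, -0.0303]), 'joint_pos': array([ 7.651000e-01,  6.813600e+00, -2.535420e+01, -2.560000e-02,
       -5.785690e+01,  1.407874e+02])}
[322.38385834 231.81548986] [281.55285763 258.67927156]
```

View pics/g1.png

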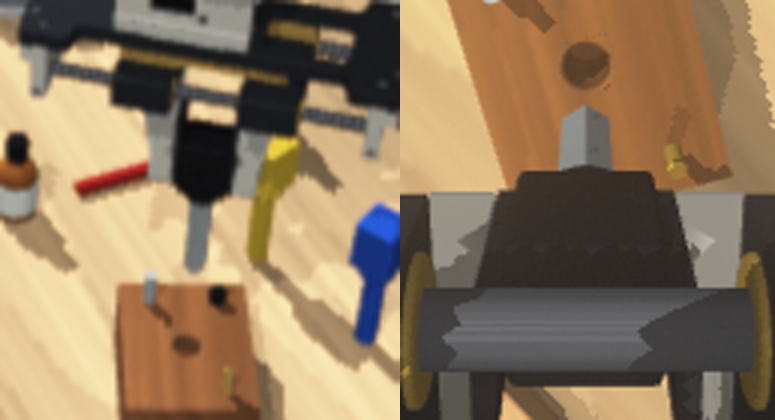

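The key is held upright and centred, and its steel shank is visible at (585,140) in the crop. I'll check the shading across the shank to find which way the hex faces.

Run:
```python
from h import *
im=cv2.imread("pics/g1.png")
for r in (115,135,150,162):print(r,im[r,548:625:3].mean(1).astype(int))
v=snap("wrist")
for r in range(218,236,3):print(r,v["im"][r,266:300].mean(1).astype(int))
```

```text
115 [113 118 122 121 121 121 130 142 143 144 143 143 134 105 100  90  87  88
 101 109 113 116 118 117 117 116]
135 [112 113 112 116 130 142 143 143 143 143 142 141 132 104  99  99 100  99
  99  99  99 112 114 116 117 116]
150 [114 112 111 111 132 140 141 141 141 140 140 140 132 103  91  94  86  98
  98  99  98 104 113 114 116 116]
162 [115 113 112 117 139 141 141 140 141 143 144 145 136 106 101  99  99  98
  98  97  97 100 110 112 113 115]
218 [115 113 112 112 115 121 122 122 122 131 142 143 143 143 143 134 105 100
  99  99 100 103 109 113 116 117 118 116 116 113 112 111 111 109]
221 [116 113 113 112 112 116 121 126 141 143 144 143 143 144 143 134 104 100
  99 100 100 100 100 103 114 116 117 116 117 115 113 110 111 111]
224 [117 115 113 112 112 113 117 126 142 144 144 143 143 142 142 132 105 100
 100  99 100  99  99  98 112 114 117 118 117 116 116 113 112 111]
227 [115 115 114 112 112 112 112 134 142 143 142 141 141 141 140 132 102  99
  98  99  99  99  99  99 107 113 114 116 117 116 116 114 111 111]
230 [114 115 115 115 112 113 111 133 141 141 142 141 141 141 142 131 103  98
  97  98  97  98  98  98 105 112 113 115 116 117 116 116 114 111]
233 [118 115 115 115 113 111 112 139 141 140 140 140 140 140 140 130 103  96
  96  97  97  97  98  98 101 111 112 113 114 115 117 116 115 113]
```

The two faces have equal width, so a hex vertex points along tool x (51.5°). The socket's vertices are at 43.5°, so I turn the key −8° on the way over.

Call:
jog_arm --plan '[[[0,0,0,-0.03,0,0,0],[0,0.02,-0.01,-0.05,0,0,2],[0,0.06,-0.03,-0.05,0,0,4],[0,0.11,-0.057,-0.05,0,0,6],[0,0.16,-0.083,-0.05,0,0,8],[0,0.21,-0.109,-0.05,0,0,8],[0,0.26,-0.135,-0.05,0,0,8],[0,0.31,-0.161,-0.05,0,0,8],[0,0.345,-0.18,-0.05,0,0,8],[0,0.361,-0.1877,-0.05,0,0,8],[0,0.361,-0.1877,-0.02,0,0,8],[0,0.361,-0.1877,0.01,0,0,8],[0,0.361,-0.1877,0.03,0,0,8],[0,0.361,-0.1877,0.045,0,0,8],[0,0.361,-0.1877,0.048,0,0,8],[0,0.361,-0.1877,0.048,0,0,8],[0,0.361,-0.1877,0.048,0,0,8]]]'

```text
clock: 9.07
tool_pos: [0.5446, 0.2142, 0.1245]
orientation: [180.0, -0.1, 43.6]
force: [0.5, -0.4, -1.2]
opening: 0.0259
gripper_force: 30.0
```

Run:
```python
from h import *
o=ctrl.get_obs();print({k:np.round(o[k],4) for k in ("tool_pos","orientation","force","moment","joint_pos")})
v=snap("wrist")
p=proj(v,[.5434,.2197,.046]);print(p)
u,w=map(int,p);im=v["im"][w-60:w+45,u-65:u+65]
save("i1",cv2.resize(im,None,fx=5,fy=5,interpolation=2));print(w-60,u-65)
t=proj(v,np.array(o["tool_pos"])-[0,0,.067]);print(t)
```

```text
{'tool_pos': array([0.5446, 0.2142, 0.1245]), 'orientation': array([ 1.799846e+02, -8.710000e-02,  4.356070e+01]), 'force': array([ 0.5169, -0.3749, -1.224 ]), 'moment': array([-0.0612, -0.0354, -0.0439]), 'joint_pos': array([ 4.06100e+01,  1.70503e+01, -1.87933e+01,  1.35000e-02,
       -5.40687e+01,  9.29428e+01])}
[275.74792776 214.07340025]
154 210
[281.57578717 221.90040214]
```

View pics/i1.png

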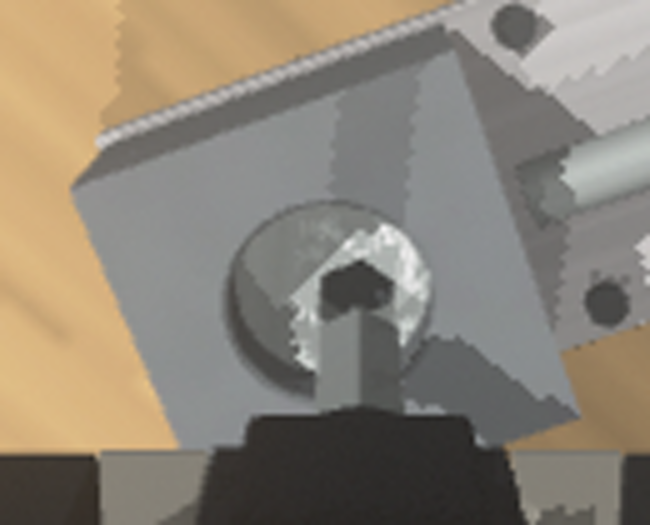

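The key's tip is at crop (360,312), and the socket is just behind it. The socket's top vertex is at (357,258) and its sides are at x = 320 and 392, so its centre is at about (356,297). The hex directions match.

Run:
```python
from h import *
o=ctrl.get_obs()
v=snap("wrist")
f=lambda a,b:(210+(a+.5)/5-.5,154+(b+.5)/5-.5)
x=onplane(v,*f(356,297),.032);d=x-np.array(o["tool_pos"])
y=np.radians(o["orientation"][2]);print(x,d,"tool x",d[0]*np.cos(y)+d[1]*np.sin(y),"tool y",d[0]*np.sin(y)-d[1]*np.cos(y))
for dx in (-.002,0,.002):
  c=np.array(o["tool_pos"])*[1,1,0]+[dx*np.cos(y),dx*np.sin(y),.032]
  print(dx,[(np.array(proj(v,c+7.62e-3*np.array([np.cos(y+np.radians(a)),np.sin(y+np.radians(a)),0])))-[210,154])*5 for a in (0,60,-60)])
```

```text
[0.54379198 0.21441532 0.032     ] [-0.00068902  0.0002826  -0.09244249] tool x -0.00030460828331973545 tool y -0.0006795720445047054
-0.002 [array([357.87761126, 262.32399644]), array([320.0319724 , 283.39740536]), array([395.73803897, 283.36951612])]
0 [array([357.87361017, 251.20067001]), array([319.947601  , 272.36379567]), array([395.8144712 , 272.33595277])]
0.002 [array([357.86959197, 240.02979716]), array([319.86287043, 261.28321406]), array([395.89122882, 261.25541815])]
```

Call:
jog_arm --plan '[[[0,-0.001,0,0.008,0,0,0],[0,-0.001,0,0.016,0,0,0],[0,-0.001,0,0.021,0,0,0],[0,-0.001,0,0.024,0,0,0],[0,-0.001,0,0.0255,0,0,0],[0,-0.001,0,0.0265,0,0,0],[0,-0.001,0,0.0275,0,0,0],[0,-0.001,0,0.0285,0,0,0],[0,-0.001,0,0.0285,0,0,0]]]'

```text
clock: 10.3
tool_pos: [0.5433, 0.2131, 0.0951]
orientation: [-180.0, 0.0, 43.6]
force: [-0.0, -1.0, -2.4]
opening: 0.0256
gripper_force: 30.0
```

There is no contact force at 4 mm below the face, so the lead-in is in the socket. I continue gently.

Call:
jog_arm --plan '[[[0,0,0,0.001,0,0,0],[0,0,0,0.002,0,0,0],[0,0,0,0.003,0,0,0],[0,0,0,0.003,0,0,0]]]'

```text
clock: 10.8
tool_pos: [0.5433, 0.2132, 0.092]
orientation: [-180.0, 0.0, 43.6]
force: [-0.1, 0.7, -1.2]
opening: 0.0263
gripper_force: 30.0
```

Call:
jog_arm --plan '[[[0,0,0,0.0015,0,0,0],[0,0,0,0.003,0,0,0],[0,0,0,0.004,0,0,0],[0,0,0,0.005,0,0,0],[0,0,0,0.005,0,0,0]]]'

```text
clock: 11.42
tool_pos: [0.5433, 0.2132, 0.087]
orientation: [-180.0, -0.0, 43.6]
force: [-0.5, 0.4, -2.6]
opening: 0.026
gripper_force: 30.0
```

Call:
jog_arm --plan '[[[0,0,0,0.0005,0,0,0],[0,0,0,0.001,0,0,0],[0,0,0,0.0015,0,0,0],[0,0,0,0.0015,0,0,0]]]'

```text
clock: 11.92
tool_pos: [0.5434, 0.2132, 0.0857]
orientation: [180.0, -0.0, 43.6]
force: [-0.3, 0.0, -0.4]
opening: 0.0256
gripper_force: 30.0
```

Run:
```python
from h import *
o=ctrl.get_obs();print({k:np.round(o[k],4) for k in ("tool_pos","orientation","force","moment","joint_pos")})
```

```text
{'tool_pos': array([0.5434, 0.2132, 0.0857]), 'orientation': array([ 1.799969e+02, -9.700000e-03,  4.355620e+01]), 'force': array([-0.3305,  0.0281, -0.3773]), 'moment': array([ 0.1307,  0.0873, -0.0423]), 'joint_pos': array([ 4.06082e+01,  1.94076e+01, -2.13227e+01,  3.40000e-03,
       -4.92599e+01,  9.29457e+01])}
```

Call:
jog_arm --plan '[[[0,0,0,0.0005,0,0,0],[0,0,0,0.001,0,0,0],[0,0,0,0.001,0,0,0]]]'

```text
clock: 12.3
tool_pos: [0.5434, 0.2132, 0.0848]
orientation: [180.0, -0.0, 43.6]
force: [-0.9, 0.3, 3.6]
opening: 0.0256
gripper_force: 30.0
```

The key has reached the socket floor at about the expected height, with about 5 N on the spring. I back off 0.5 mm and turn clockwise.

Call:
jog_arm --plan '[[[0,0,0,-0.0007,0,0,6],[0,0,0,-0.0007,0,0,14],[0,0,0,-0.0007,0,0,22],[0,0,0,-0.0007,0,0,30],[0,0,0,-0.0007,0,0,38],[0,0,0,-0.0007,0,0,45],[0,0,0,-0.0007,0,0,45]]]'

```text
clock: 13.18
tool_pos: [0.5433, 0.2136, 0.0853]
orientation: [-180.0, -0.0, -1.4]
force: [-1.5, 1.6, 2.2]
opening: 0.026
gripper_force: 30.0
```

```bash
cat > s.py <<'E'
from h import *
import sys
o=ctrl.get_obs();print({k:np.round(o[k],4) for k in ("tool_pos","orientation","force","moment","joint_pos","opening")})
y=np.radians(o["orientation"][2]);f=o["force"];print("F tool",f[0]*np.cos(y)+f[1]*np.sin(y),f[0]*np.sin(y)-f[1]*np.cos(y))
if len(sys.argv)>1:
    v=snap("wrist");save(sys.argv[1],cv2.resize(v["im"][120:320,180:385],None,fx=2.9,fy=2.9,interpolation=2))
E
python3 s.py t1
```

```text
{'tool_pos': array([0.5433, 0.2136, 0.0853]), 'orientation': array([-1.79962e+02, -1.26000e-02, -1.39410e+00]), 'force': array([-1.5036,  1.6358,  2.2249]), 'moment': array([1.0797, 0.881 , 0.0091]), 'joint_pos': array([ 4.06271e+01,  1.94305e+01, -2.13301e+01, -2.61000e-02,
       -4.92045e+01,  4.79958e+01]), 'opening': np.float64(0.026)}
F tool -1.5429340181291442 -1.5987841063245354
```

View pics/t1.png

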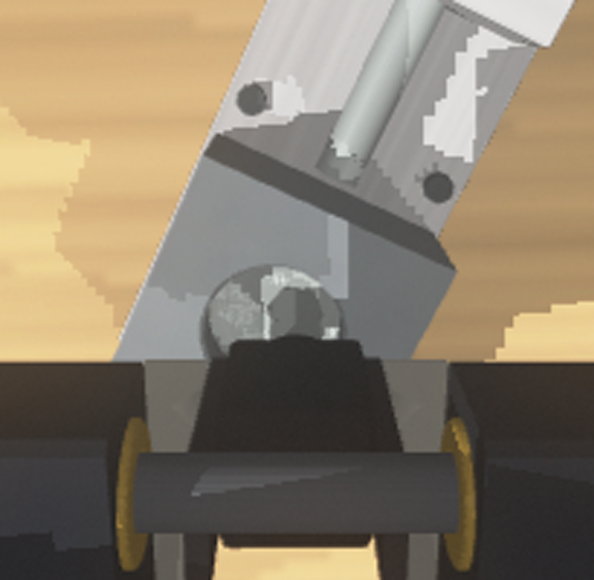

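The grip is still square in the fingers (no slip) and the shank is down in the bore. I finish this quarter turn and let go.

Call:
jog_arm --plan '[[[0,0,0,0,0,0,8],[0,0,0,0,0,0,17],[0,0,0,0,0,0,26],[0,0,0,0,0,0,35],[0,0,0,0,0,0,43],[0,0,0,0,0,0,49],[0,0,0,0,0,0,49]]]'

```text
clock: 14.1
tool_pos: [0.5434, 0.2136, 0.0854]
orientation: [-180.0, 0.0, -50.3]
force: [-1.9, 4.2, 2.1]
opening: 0.0257
gripper_force: 30.0
```

```bash
python3 s.py
```

```text
{'tool_pos': array([0.5434, 0.2136, 0.0854]), 'orientation': array([-1.799546e+02,  1.830000e-02, -5.027810e+01]), 'force': array([-1.8765,  4.1697,  2.1434]), 'moment': array([1.7231, 0.9956, 0.0311]), 'joint_pos': array([ 4.06250e+01,  1.94325e+01, -2.13251e+01, -2.33000e-02,
       -4.91967e+01, -8.87800e-01]), 'opening': np.float64(0.0257)}
F tool -4.406375514140377 -1.221367898008588
```

Call:
jog_arm --plan '[[[0.6,0,0,0,0,0,0],[0.6,0,0,0,0,0,0],[0.6,0,0,0,0,0,0],[0.6,-0.0006,0,0,0,0,-10],[0.6,-0.0006,0,0,0,0,-20],[0.6,-0.0006,0,0,0,0,-30],[0.6,-0.0006,0,0,0,0,-40],[0.6,-0.0006,0,0,0,0,-50],[0.6,-0.0006,0,0,0,0,-60],[0.6,-0.0006,0,0,0,0,-70],[0.6,-0.0006,0,0,0,0,-80],[0.6,-0.0006,0,0,0,0,-90],[0.6,-0.0006,0,0,0,0,-90]]]'

```text
clock: 15.72
tool_pos: [0.5429, 0.2134, 0.0852]
orientation: [180.0, 0.0, 39.5]
force: [-0.2, -0.3, 0.4]
opening: 0.0525
gripper_force: 0.0
```

Run:
```python
from h import *
o=ctrl.get_obs();print({k:np.round(o[k],4) for k in ("tool_pos","orientation","force","moment","opening")})
v=snap("wrist");np.save("w5.npy",v["im"])
g=v["im"][225:300:6,240:325].max(2)
p=proj(v,np.array(o["tool_pos"])+[0,0,.031]);print(p)
for r,row in zip(range(225,300,6),g):
    d=np.where(row<62)[0]; print(r,len(d),(d.min()+240,d.max()+240) if len(d) else '')
```

```text
{'tool_pos': array([0.5429, 0.2134, 0.0852]), 'orientation': array([1.799938e+02, 1.280000e-02, 3.950830e+01]), 'force': array([-0.1883, -0.3057,  0.415 ]), 'moment': array([-0.1332, -0.0767,  0.0186]), 'opening': np.float64(0.0525)}
[281.63146662 287.01113365]
225 0 
231 0 
237 41 (np.int64(262), np.int64(302))
243 47 (np.int64(258), np.int64(304))
249 49 (np.int64(258), np.int64(306))
255 51 (np.int64(257), np.int64(307))
261 53 (np.int64(256), np.int64(308))
267 54 (np.int64(255), np.int64(308))
273 54 (np.int64(255), np.int64(308))
279 0 
285 0 
291 0 
297 0
```

Between the open fingers, the grip is centred (columns 255–308 about 281.6) and square. Now the second quarter turn.

Call:
jog_arm --plan '[[[0,0,0,0,0,0,0],[0,0,0,0,0,0,0],[0,0,0,0,0,0,0],[0,0,0,0,0,0,0],[0,0,0,0,0,0,0],[0,0,0,0,0,0,8],[0,0,0,0,0,0,17],[0,0,0,0,0,0,26],[0,0,0,0,0,0,35],[0,0,0,0,0,0,44],[0,0,0,0,0,0,53],[0,0,0,0,0,0,62],[0,0,0,0,0,0,71],[0,0,0,0,0,0,80],[0,0,0,0,0,0,87],[0,0,0,0,0,0,90],[0,0,0,0,0,0,90]]]'

```text
clock: 17.9
tool_pos: [0.5431, 0.2141, 0.0853]
orientation: [-180.0, 0.0, -50.4]
force: [0.2, 1.7, -1.0]
opening: 0.0259
gripper_force: 30.0
```

```bash
python3 s.py
```

```text
{'tool_pos': array([0.5431, 0.2141, 0.0853]), 'orientation': array([-1.799504e+02,  1.490000e-02, -5.042600e+01]), 'force': array([ 0.2454,  1.722 , -0.9555]), 'moment': array([ 0.8986, -0.2181, -0.0131]), 'joint_pos': array([ 4.06818e+01,  1.94253e+01, -2.13515e+01, -1.84000e-02,
       -4.91733e+01, -1.09570e+00]), 'opening': np.float64(0.0259)}
F tool -1.170983270909758 -1.2861654868471855
```

Call:
jog_arm --plan '[[[0.6,0,0,0,0,0,0],[0.6,0,0,0,0,0,0],[0.6,0,0,0,0,0,0],[0.6,-0.0003,0,0,0,0,-10],[0.6,-0.0003,0,0,0,0,-20],[0.6,-0.0003,0,0,0,0,-30],[0.6,-0.0003,0,0,0,0,-40],[0.6,-0.0003,0,0,0,0,-50],[0.6,-0.0003,0,0,0,0,-60],[0.6,-0.0003,0,0,0,0,-70],[0.6,-0.0003,0,0,0,0,-80],[0.6,-0.0003,0,0,0,0,-90],[0.6,-0.0003,0,0,0,0,-90],[0,-0.0003,0,0,0,0,-90],[0,-0.0003,0,0,0,0,-90],[0,-0.0003,0,0,0,0,-90],[0,-0.0003,0,0,0,0,-90],[0,-0.0003,0,0,0,0,-90]]]'

```text
clock: 20.15
tool_pos: [0.5429, 0.2137, 0.0853]
orientation: [180.0, 0.0, 39.5]
force: [1.6, -1.8, -0.7]
opening: 0.026
gripper_force: 29.9
```

Call:
jog_arm --plan '[[[0,0,0,0,0,0,8],[0,0,0,0,0,0,17],[0,0,0,0,0,0,26],[0,0,0,0,0,0,35],[0,0,0,0,0,0,44],[0,0,0,0,0,0,53],[0,0,0,0,0,0,61],[0,0,0,0,0,0,67],[0,0,0,0,0,0,70],[0,0,0,0,0,0,70]]]'

```text
clock: 21.4
tool_pos: [0.543, 0.2142, 0.0853]
orientation: [-180.0, -0.0, -30.4]
force: [1.6, 0.0, -0.9]
opening: 0.026
gripper_force: 29.9
```

```bash
python3 s.py
```

```text
{'tool_pos': array([0.543 , 0.2142, 0.0853]), 'orientation': array([-1.799564e+02, -9.100000e-03, -3.042760e+01]), 'force': array([ 1.6059,  0.0474, -0.928 ]), 'moment': array([ 0.3676, -0.4672, -0.0166]), 'joint_pos': array([ 4.07078e+01,  1.94171e+01, -2.13635e+01, -7.30000e-03,
       -4.91752e+01,  1.88693e+01]), 'opening': np.float64(0.026)}
F tool 1.3607383769788706 -0.8542172847697466
```

Call:
jog_arm --plan '[[[0,0,0,0,0,0,4],[0,0,0,0,0,0,8],[0,0,0,0,0,0,8]]]'

```text
clock: 21.78
tool_pos: [0.543, 0.2142, 0.0853]
orientation: [-180.0, -0.0, -38.4]
force: [1.6, 1.6, -1.9]
opening: 0.0256
gripper_force: 29.9
```

```bash
python3 s.py
```

```text
{'tool_pos': array([0.543 , 0.2142, 0.0853]), 'orientation': array([-1.799516e+02, -6.100000e-03, -3.835760e+01]), 'force': array([ 1.5905,  1.5725, -1.8654]), 'moment': array([ 0.5618, -0.6989,  0.0456]), 'joint_pos': array([ 4.07070e+01,  1.94180e+01, -2.13621e+01, -4.20000e-03,
       -4.91713e+01,  1.09381e+01]), 'opening': np.float64(0.0256)}
F tool 0.2713642002191131 -2.220084138171437
```

Call:
jog_arm --plan '[[[0,0,0,0,0,0,4],[0,0,0,0,0,0,8],[0,0,0,0,0,0,8]]]'

```text
clock: 22.15
tool_pos: [0.5431, 0.2142, 0.0853]
orientation: [-179.9, -0.0, -46.3]
force: [2.3, 1.5, -2.5]
opening: 0.026
gripper_force: 29.9
```

```bash
python3 s.py
```

```text
{'tool_pos': array([0.5431, 0.2142, 0.0853]), 'orientation': array([-1.799491e+02, -2.200000e-03, -4.630320e+01]), 'force': array([ 2.2827,  1.5193, -2.5086]), 'moment': array([ 0.7566, -0.9065,  0.0178]), 'joint_pos': array([ 4.07064e+01,  1.94188e+01, -2.13601e+01, -6.00000e-04,
       -4.91701e+01,  2.99080e+00]), 'opening': np.float64(0.026)}
F tool 0.47856255148662075 -2.7000044363516986
```

Call:
jog_arm --plan '[[[0,0,0,0,0,0,4],[0,0,0,0,0,0,4],[0.6,0,0,0,0,0,4],[0.6,0,0,0,0,0,4],[0.6,0,0,0,0,0,4],[0.6,0,0,0,0,0,-6],[0.6,0,0,0,0,0,-16],[0.6,0,0,0,0,0,-26],[0.6,0,0,0,0,0,-36],[0.6,0,0,0,0,0,-46],[0.6,0,0,0,0,0,-56],[0.6,0,0,0,0,0,-66],[0.6,0,0,0,0,0,-76],[0.6,0,0,0,0,0,-86],[0.6,0,0,0,0,0,-86]]]'

```text
clock: 24.02
tool_pos: [0.5426, 0.2137, 0.0852]
orientation: [-180.0, 0.0, 39.5]
force: [-0.3, -0.6, -0.3]
opening: 0.0528
gripper_force: 0.0
```

Run:
```python
from h import *
import pickle
v0=pickle.load(open("v1.pkl","rb"));t0=pickle.load(open("v0.pkl","rb"))["top"]
o=ctrl.get_obs();print({k:np.round(o[k],4) for k in ("tool_pos","orientation","opening")})
v=snap("wrist");t=snap("top");np.save("w6.npy",v["im"])
im=v["im"].max(2)
w5=np.load("w5.npy").max(2)
for r in range(234,279,6):
    print(r,[(lambda d:(d.min()+240,d.max()+240,len(d)) if len(d) else 0)(np.where(i[r,240:325]<62)[0]) for i in (w5,im)])
B=np.array([.5434,.2197,.043]);a=np.radians(63.6);dx=np.array([np.cos(a),np.sin(a),0]);dy=np.array([-dx[1],dx[0],0])
tiles=[]
for n,w in (("w0",v0),("w1",v),("t0",t0),("t1",t)):
    P=np.array([[proj(w,B+dx*s+dy*q) for s in np.arange(.03,.155,.0005)] for q in np.arange(-.012,.0121,.003)],np.float32)
    im=cv2.remap(w["im"],P[...,0],P[...,1],cv2.INTER_LINEAR)
    m=im.astype(int);br=m[...,0]-m[...,2]
    print(n,"gray/brass per mm from 40:",[(int(g),int(b)) for g,b in zip(np.median(m.mean(2),0)[20:230:4],np.median(br,0)[20:230:4])])
```

```text
{'tool_pos': array([0.5426, 0.2137, 0.0852]), 'orientation': array([-1.799993e+02,  2.170000e-02,  3.949950e+01]), 'opening': np.float64(0.0528)}
234 [0, 0]
240 [(np.int64(259), np.int64(304), 46), (np.int64(259), np.int64(304), 46)]
246 [(np.int64(259), np.int64(305), 47), (np.int64(259), np.int64(306), 48)]
252 [(np.int64(258), np.int64(306), 49), (np.int64(258), np.int64(307), 50)]
258 [(np.int64(256), np.int64(308), 53), (np.int64(257), np.int64(308), 52)]
264 [(np.int64(255), np.int64(308), 54), (np.int64(256), np.int64(309), 54)]
270 [(np.int64(255), np.int64(308), 54), (np.int64(256), np.int64(309), 54)]
276 [(np.int64(279), np.int64(323), 10), (np.int64(282), np.int64(323), 19)]
w0 gray/brass per mm from 40: [(153, 78), (152, 77), (153, 78), (155, 79), (156, 80), (155, 80), (155, 79), (162, 82), (171, 88), (171, 89), (171, 88), (169, 88), (172, 88), (171, 88), (171, 89), (174, 89), (175, 88), (176, 89), (174, 89), (175, 89), (174, 89), (173, 89), (172, 89), (170, 89), (171, 90), (170, 88), (169, 88), (168, 87), (169, 87), (167, 86), (167, 87), (169, 88), (168, 88), (171, 87),
[... 1293 characters left out ...]
, (147, 65), (148, 66), (147, 66), (147, 66), (148, 66), (148, 66), (147, 66), (148, 66), (148, 66), (147, 66), (146, 66), (145, 66), (145, 65)]
t1 gray/brass per mm from 40: [(29, -1), (29, -1), (29, -1), (29, -2), (29, -1), (29, 0), (31, 0), (36, 0), (45, 5), (57, 8), (71, 11), (86, 13), (81, 15), (75, 14), (76, 14), (78, 13), (71, 12), (63, 13), (49, 13), (44, 14), (43, 14), (43, 14), (43, 14), (43, 13), (43, 13), (43, 13), (41, 13), (41, 13), (42, 13), (42, 13), (43, 14), (44, 14), (47, 14), (47, 14), (47, 14), (45, 13), (43, 13), (43, 13), (43, 13), (45, 13), (45, 13), (50, 15), (49, 16), (54, 16), (54, 16), (57, 17), (61, 17), (60, 18), (65, 20), (72, 18), (76, 19), (71, 18), (74, 19)]
```

```bash
cat > gap.py <<'E'
from h import *
import pickle
v0=pickle.load(open("v1.pkl","rb"));v=snap("wrist")
B=np.array([.5434,.2197,.043]);a=np.radians(-26.4);dx=np.array([np.cos(a),np.sin(a),0]);dy=np.array([-dx[1],dx[0],0])
for n,w in (("w0",v0),("w1",v)):
    P=np.array([[proj(w,B+dx*s+dy*q) for s in np.arange(.03,.155,.0005)] for q in np.arange(.008,.0201,.002)],np.float32)
    m=cv2.remap(w["im"],P[...,0],P[...,1],cv2.INTER_LINEAR).astype(int)
    print(n,"from 50mm per mm:",[(int(g),int(b)) for g,b in zip(np.median(m.mean(2),0)[40:230:2],np.median(m[...,0]-m[...,2],0)[40:230:2])])
E
python3 gap.py
```

```text
w0 from 50mm per mm: [(113, 4), (161, 4), (168, 4), (168, 4), (169, 4), (172, 4), (172, 4), (172, 4), (172, 4), (171, 4), (172, 4), (173, 4), (176, 4), (175, 4), (175, 4), (177, 4), (176, 4), (186, 4), (175, 4), (176, 4), (182, 4), (189, 4), (177, 4), (180, 4), (177, 4), (188, 4), (185, 4), (193, 4), (193, 5), (192, 4), (181, 5), (193, 5), (193, 4), (194, 4), (194, 4), (178, 5), (124, 5), (165, 5), (178, 5), (180, 5), (180, 5), (179, 5), (178, 5), (176, 5), (176, 5), (178, 5), (179, 5), (179, 5), (181, 5), (182, 5), (177, 5), (196, 6), (198, 5), (198, 6), (198, 5), (196, 5), (140, 5), (117, 6), (119, 6), (119, 6), (173, 6), (125, 45), (136, 113), (135, 115), (124, 99), (111, 81), (113, 85), (154, 137), (156, 138), (156, 140), (156, 139), (156, 138), (156, 137), (157, 140), (158, 141), (156, 139), (148, 123), (121, 16), (198, 7), (202, 7), (200, 6), (201, 6), (203, 6), (204, 6), (205, 7), (205, 6), (205, 6), (204, 6), (202, 7), (200, 6), (199, 7), (199, 6), (199, 7), (201, 6), (163, 17)]
w1 from 50mm per mm: [(172, 3), (173, 4), (174, 3), (173, 3), (173, 3), (173, 3), (173, 4), (173, 
[... 196 characters left out ...]
75, 3), (174, 4), (174, 3), (174, 3), (174, 4), (174, 4), (174, 4), (174, 3), (174, 3), (139, 4), (126, 3), (125, 4), (124, 4), (124, 4), (125, 3), (125, 3), (126, 4), (162, 4), (201, 4), (203, 4), (188, 4), (181, 4), (178, 4), (177, 4), (176, 4), (177, 4), (179, 4), (179, 4), (181, 4), (183, 4), (199, 4), (198, 4), (185, 4), (195, 4), (192, 5), (176, 4), (147, 14), (87, 44), (82, 34), (91, 66), (123, 110), (149, 142), (150, 143), (150, 145), (149, 144), (149, 143), (149, 143), (151, 146), (150, 146), (149, 144), (159, 80), (200, 5), (203, 4), (202, 4), (203, 5), (205, 4), (206, 4), (206, 4), (207, 3), (207, 4), (205, 4), (202, 4), (201, 4), (200, 3), (200, 4), (201, 4), (202, 4), (164, 53)]
```

The jaw has moved about 8 of 9 mm, so it isn't fully closed yet. I take a fresh grip and turn on to the stop.

Call:
jog_arm --plan '[[[0,0,0,0,0,0,0],[0,0,0,0,0,0,0],[0,0,0,0,0,0,0],[0,0,0,0,0,0,0],[0,0,0,0,0,0,0],[0,0,0,0,0,0,4],[0,0,0,0,0,0,8],[0,0,0,0,0,0,8]]]'

```text
clock: 25.18
tool_pos: [0.5428, 0.2138, 0.0853]
orientation: [180.0, 0.0, 31.6]
force: [1.6, -1.3, -0.4]
opening: 0.0258
gripper_force: 29.8
```

```bash
python3 s.py
```

```text
{'tool_pos': array([0.5428, 0.2138, 0.0853]), 'orientation': array([1.79993e+02, 2.30000e-03, 3.15728e+01]), 'force': array([ 1.5777, -1.2506, -0.4113]), 'moment': array([-0.5211, -0.483 ,  0.0449]), 'joint_pos': array([ 4.06927e+01,  1.94149e+01, -2.13810e+01,  8.60000e-03,
       -4.92074e+01,  8.08745e+01]), 'opening': np.float64(0.0258)}
F tool 0.6893767454117389 1.891572225100317
```

Call:
jog_arm --plan '[[[0,0,0,0,0,0,4],[0,0,0,0,0,0,8],[0,0,0,0,0,0,8]]]'

```text
clock: 25.55
tool_pos: [0.5428, 0.2138, 0.0853]
orientation: [180.0, -0.0, 23.7]
force: [-0.1, -1.0, 0.4]
opening: 0.0262
gripper_force: 29.8
```

```bash
python3 s.py;python3 gap.py | tail -1
```

```text
{'tool_pos': array([0.5428, 0.2138, 0.0853]), 'orientation': array([ 1.799989e+02, -2.800000e-03,  2.365360e+01]), 'force': array([-0.1243, -1.0126,  0.3962]), 'moment': array([-0.4415, -0.4109,  0.0144]), 'joint_pos': array([ 4.06987e+01,  1.94130e+01, -2.13822e+01,  2.50000e-03,
       -4.92025e+01,  7.29532e+01]), 'opening': np.float64(0.0262)}
F tool -0.5201303417848914 0.877681390820198
w1 from 50mm per mm: [(178, 3), (178, 3), (184, 4), (184, 3), (185, 3), (185, 3), (185, 4), (185, 4), (186, 4), (185, 4), (185, 4), (186, 4), (185, 3), (186, 4), (185, 4), (186, 4), (186, 4), (186, 3), (186, 4), (186, 4), (187, 4), (186, 4), (187, 3), (186, 4), (187, 4), (186, 5), (187, 4), (186, 4), (186, 4), (186, 4), (187, 3), (186, 4), (187, 4), (186, 4), (187, 4), (187, 3), (187, 3), (187, 4), (187, 4), (152, 4), (131, 4), (127, 4), (126, 4), (127, 3), (128, 4), (173, 4), (193, 4), (195, 5), (195, 5), (194, 4), (192, 4), (191, 4), (190, 4), (192, 4), (194, 5), (201, 4), (216, 3), (217, 3), (214, 3), (212, 3), (214, 3), (214, 3), (214, 3), (214, 3), (145, 17), (96, 70), (102, 79), (154, 141), (160, 147), (160, 148), (160, 148), (159, 148), (159, 147), (159, 147), (161, 150), (160, 149), (158, 148), (165, 42), (213, 3), (216, 3), (215, 2), (216, 3), (217, 3), (218, 3), (218, 3), (219, 2), (218, 2), (217, 3), (215, 3), (215, 3), (214, 3), (214, 3), (214, 3), (216, 2), (167, 42)]
```

Call:
jog_arm --plan '[[[0,0,0,0,0,0,4],[0,0,0,0,0,0,7],[0,0,0,0,0,0,7]]]'

```text
clock: 25.98
tool_pos: [0.5428, 0.2139, 0.0853]
orientation: [-180.0, -0.0, 16.7]
force: [0.3, -1.1, -1.6]
opening: 0.0257
gripper_force: 29.8
```

```bash
python3 s.py;python3 gap.py | tail -1|cut -c 350-1000
```

```text
{'tool_pos': array([0.5428, 0.2139, 0.0853]), 'orientation': array([-1.79998e+02, -4.90000e-03,  1.66751e+01]), 'force': array([ 0.3271, -1.0505, -1.5855]), 'moment': array([-0.3713, -0.3836,  0.0496]), 'joint_pos': array([ 4.06987e+01,  1.94126e+01, -2.13775e+01,  2.00000e-04,
       -4.92046e+01,  6.59762e+01]), 'opening': np.float64(0.0257)}
F tool 0.011938448539281998 1.1001996714703646
), (193, 4), (192, 4), (193, 4), (193, 4), (193, 4), (194, 4), (194, 3), (163, 4), (134, 4), (135, 4), (131, 4), (132, 4), (155, 4), (196, 4), (201, 5), (202, 5), (201, 4), (199, 4), (198, 4), (197, 4), (198, 4), (200, 5), (220, 4), (221, 3), (223, 3), (220, 3), (217, 4), (218, 4), (219, 3), (218, 3), (218, 3), (188, 7), (105, 70), (104, 77), (159, 142), (164, 147), (165, 148), (165, 148), (164, 148), (164, 147), (164, 148), (166, 150), (164, 150), (164, 149), (162, 32), (216, 3), (220, 3), (219, 3), (220, 3), (222, 3), (222, 3), (222, 3), (223, 3), (223, 2), (221, 3), (220, 3), (219, 3), (218, 3), (217, 3), (218, 3), (219, 3), (177, 40)]
```

Call:
jog_arm --plan '[[[0,0,0,0,0,0,4],[0,0,0,0,0,0,7],[0,0,0,0,0,0,7]]]'

```text
clock: 26.4
tool_pos: [0.5428, 0.2139, 0.0853]
orientation: [-180.0, -0.0, 9.7]
force: [1.2, -0.4, -0.1]
opening: 0.0257
gripper_force: 29.8
```

```bash
python3 s.py;python3 gap.py | tail -1|cut -c 350-1000
```

```text
{'tool_pos': array([0.5428, 0.2139, 0.0853]), 'orientation': array([-1.799937e+02, -5.300000e-03,  9.664600e+00]), 'force': array([ 1.1769, -0.403 , -0.121 ]), 'moment': array([-0.2282, -0.4181,  0.0648]), 'joint_pos': array([ 4.07003e+01,  1.94168e+01, -2.13762e+01, -3.50000e-03,
       -4.91992e+01,  5.89666e+01]), 'opening': np.float64(0.0257)}
F tool 1.0925706423307835 0.5948711230567103
), (197, 4), (197, 4), (198, 5), (198, 5), (198, 5), (198, 4), (198, 5), (198, 4), (161, 4), (139, 5), (135, 4), (135, 5), (152, 4), (200, 4), (207, 4), (207, 6), (207, 5), (205, 5), (202, 5), (202, 5), (203, 5), (205, 5), (206, 5), (218, 4), (224, 3), (224, 4), (220, 3), (221, 3), (221, 2), (221, 3), (222, 4), (203, 5), (110, 62), (111, 81), (164, 143), (169, 147), (170, 149), (170, 148), (169, 148), (169, 148), (169, 149), (171, 150), (170, 150), (168, 148), (164, 29), (223, 4), (224, 3), (223, 4), (224, 3), (225, 3), (226, 3), (226, 3), (227, 2), (226, 3), (225, 3), (224, 3), (222, 3), (222, 3), (221, 2), (222, 3), (223, 3), (169, 36)]
```

Call:
jog_arm --plan '[[[0,0,0,0,0,0,4],[0,0,0,0,0,0,7],[0,0,0,0,0,0,7]]]'

```text
clock: 26.82
tool_pos: [0.5428, 0.214, 0.0853]
orientation: [-180.0, -0.0, 2.7]
force: [1.2, 0.3, -0.8]
opening: 0.0255
gripper_force: 29.8
```

```bash
python3 s.py;python3 gap.py | tail -1|cut -c 420-800
```

```text
{'tool_pos': array([0.5428, 0.214 , 0.0853]), 'orientation': array([-1.79989e+02, -9.10000e-03,  2.66670e+00]), 'force': array([ 1.1511,  0.3155, -0.8234]), 'moment': array([-0.0776, -0.3494,  0.0046]), 'joint_pos': array([ 4.07039e+01,  1.94141e+01, -2.13751e+01, -4.00000e-03,
       -4.91969e+01,  5.19655e+01]), 'opening': np.float64(0.0255)}
F tool 1.1645427413035863 -0.26155939811061535
), (203, 4), (202, 4), (149, 5), (138, 5), (137, 5), (149, 5), (201, 4), (210, 5), (211, 5), (210, 5), (208, 5), (206, 5), (205, 5), (206, 5), (209, 5), (209, 5), (210, 5), (212, 4), (209, 5), (204, 5), (205, 5), (206, 4), (206, 5), (207, 5), (208, 6), (117, 64), (116, 81), (170, 144), (173, 146), (174, 146), (173, 147), (173, 147), (173, 146), (174, 148), (175, 149), (173, 148)
```

Run:
```python
from h import *
import pickle
o=ctrl.get_obs();v=snap("wrist");save("w7",v["im"])
im=v["im"].max(2);w5=np.load("w5.npy").max(2);w6=np.load("w6.npy").max(2)
for r in list(range(232,242))+[252,264,270]:
    print(r,[(lambda d:(int(d.min()+240),int(d.max()+240),len(d)) if len(d) else 0)(np.where(i[r,240:325]<62)[0]) for i in (w5,w6,im)])
v0=pickle.load(open("v1.pkl","rb"))
B=np.array([.5434,.2197,.043]);a=np.radians(-26.4);dx=np.array([np.cos(a),np.sin(a),0]);dy=np.array([-dx[1],dx[0],0])
out=[]
for w in (v0,v):
    P=np.array([[proj(w,B+dx*s+dy*q) for s in np.arange(.03,.155,.0003)] for q in np.arange(-.03,.0301,.0003)],np.float32)
    m=cv2.remap(w["im"],P[...,0],P[...,1],cv2.INTER_LINEAR);out.append(m)
    g=m[133:167].astype(int)  # q +10..+20mm
    s=30+.3*np.arange(m.shape[1]);d=np.diff(cv2.GaussianBlur(np.median(g.mean(2),0).astype(np.float32)[None],(5,1),0)[0])
    print([(round(float(s[i]),1),int(d[i])) for i in range(1,len(d)-1) if abs(d[i])>8 and abs(d[i])>=abs(d[i-1]) and abs(d[i])>=abs(d[i+1])])
np.save("rect.npy",np.array(out))
```

```text
232 [0, 0, 0]
233 [0, 0, 0]
234 [0, 0, 0]
235 [(279, 285, 7), (279, 287, 9), (279, 285, 7)]
236 [(276, 297, 16), (276, 302, 27), (275, 298, 15)]
237 [(262, 302, 41), (262, 303, 42), (262, 302, 41)]
238 [(260, 303, 44), (260, 304, 45), (260, 303, 44)]
239 [(259, 303, 45), (260, 304, 45), (260, 303, 44)]
240 [(259, 304, 46), (259, 304, 46), (259, 304, 46)]
241 [(259, 304, 46), (259, 305, 47), (259, 304, 46)]
252 [(258, 306, 49), (258, 307, 50), (251, 312, 62)]
264 [(255, 308, 54), (256, 309, 54), (248, 315, 68)]
270 [(255, 308, 54), (256, 309, 54), (246, 317, 72)]
[(32.1, -11), (38.7, 8), (47.4, 13), (85.2, -17), (86.7, 13), (105.6, -19), (108.6, 11), (110.4, -14), (111.6, 9), (114.6, -8), (116.1, 13), (126.0, -9), (127.2, 22), (143.7, -15), (153.3, -51)]
[(32.1, -13), (37.8, 10), (50.7, 17), (91.5, -15), (95.1, 16), (114.3, -28), (116.4, 15), (127.2, 19), (143.7, -14)]
```

The jaw's leading edge has gone from 105.6 to 114.3 mm along the clamp axis, and it is still advancing with no stop felt. I keep turning in small steps.

```bash
cat > jaw.py <<'E'
from h import *
o=ctrl.get_obs();w=snap("wrist")
B=np.array([.5434,.2197,.043]);a=np.radians(-26.4);dx=np.array([np.cos(a),np.sin(a),0]);dy=np.array([-dx[1],dx[0],0])
for lo in (-.02,.0,.01):
    P=np.array([[proj(w,B+dx*s+dy*q) for s in np.arange(.08,.15,.0003)] for q in np.arange(lo,lo+.01,.0005)],np.float32)
    m=cv2.remap(w["im"],P[...,0],P[...,1],cv2.INTER_LINEAR).astype(int)
    s=80+.3*np.arange(m.shape[1]);d=np.diff(cv2.GaussianBlur(np.median(m.mean(2),0).astype(np.float32)[None],(5,1),0)[0])
    print(lo,[(round(float(s[i]),1),int(d[i])) for i in range(1,len(d)-1) if abs(d[i])>8 and abs(d[i])>=abs(d[i-1]) and abs(d[i])>=abs(d[i+1])])
print(np.round(o["orientation"],1),np.round(o["force"],1),np.round(o["moment"],2),round(float(o["opening"]),4))
E
python3 jaw.py
```

```text
-0.02 [(91.4, -19), (95.0, 21), (114.2, -31), (116.3, 15), (127.1, 23), (143.6, -26)]
0.0 [(93.2, -13), (95.0, 16), (114.2, -30), (116.3, 16), (127.4, 19), (143.6, -25), (148.7, 14)]
0.01 [(91.4, -16), (95.3, 16), (114.2, -28), (116.3, 16), (127.1, 19), (143.6, -11)]
[-180.    -0.     2.7] [ 0.6 -0.9 -0.3] [-0.03 -0.34  0.01] 0.0259
```

Call:
jog_arm --plan '[[[0,0,0,0,0,0,5],[0,0,0,0,0,0,10],[0,0,0,0,0,0,10]]]'

```text
clock: 27.35
tool_pos: [0.5428, 0.214, 0.0853]
orientation: [-180.0, -0.0, -7.4]
force: [1.7, 0.1, 0.0]
opening: 0.0257
gripper_force: 29.8
```

```bash
python3 jaw.py
```

```text
-0.02 [(83.3, -8), (85.1, 8), (87.8, -13), (89.9, 12), (92.3, -19), (95.3, 20), (114.2, -29), (116.0, 16), (127.1, 22), (143.9, -24)]
0.0 [(93.5, -14), (95.3, 17), (114.5, -27), (116.3, 16), (127.4, 20), (143.9, -24), (148.4, 12), (149.3, -11)]
0.01 [(92.3, -18), (95.3, 17), (114.5, -27), (116.3, 16), (127.1, 22), (143.6, -14), (147.2, -57)]
[-180.    -0.    -7.4] [1.7 0.1 0. ] [ 0.25 -0.4  -0.01] 0.0257
```

Call:
jog_arm --plan '[[[0,0,0,0,0,0,5],[0,0,0,0,0,0,10],[0,0,0,0,0,0,10]]]'

```text
clock: 27.78
tool_pos: [0.5427, 0.2139, 0.0853]
orientation: [180.0, 0.0, -17.3]
force: [0.7, 0.1, -0.4]
opening: 0.0262
gripper_force: 29.8
```

```bash
python3 jaw.py
```

```text
-0.02 [(83.3, -10), (84.5, 12), (92.6, -24), (95.3, 12), (104.0, 14), (114.2, -27), (116.0, 16), (126.2, -8), (127.1, 21), (143.9, -24), (149.0, -43)]
0.0 [(92.6, -9), (93.5, -8), (95.3, 16), (114.5, -26), (116.3, 15), (126.2, -9), (127.1, 20), (143.9, -24), (145.7, -43)]
0.01 [(92.6, -17), (95.3, 17), (114.5, -27), (116.3, 15), (125.9, -8), (127.1, 22), (144.2, -64)]
[180.    0.  -17.3] [ 0.7  0.1 -0.4] [ 0.14 -0.15  0.02] 0.0262
```

Call:
jog_arm --plan '[[[0.6,0,0,0,0,0,0],[0.6,0,0,0,0,0,0],[0.6,0,0,0,0,0,0]]]'

```text
clock: 28.2
tool_pos: [0.5426, 0.2137, 0.0852]
orientation: [180.0, 0.0, -17.4]
force: [-0.9, 0.1, -0.5]
opening: 0.0491
gripper_force: 0.0
```

```bash
cat > key.py <<'E'
from h import *
o=ctrl.get_obs();v=snap("wrist");np.save("wk.npy",v["im"])
im=v["im"].max(2);w5=np.load("w5.npy").max(2)
for r in list(range(228,244,2))+[252,264,270]:
    print(r,[(lambda d:(int(d.min()+240),int(d.max()+240),len(d)) if len(d) else 0)(np.where(i[r,240:325]<62)[0]) for i in (w5,im)])
print(np.round(o["tool_pos"],4),np.round(o["orientation"],1),np.round(o["force"],1),np.round(o["moment"],2),round(float(o["opening"]),4))
E
python3 key.py; python3 jaw.py
```

```text
228 [0, 0]
230 [0, 0]
232 [0, 0]
234 [0, 0]
236 [(276, 297, 16), (276, 288, 13)]
238 [(260, 303, 44), (261, 303, 43)]
240 [(259, 304, 46), (260, 303, 44)]
242 [(259, 304, 46), (259, 304, 46)]
252 [(258, 306, 49), (257, 306, 50)]
264 [(255, 308, 54), (255, 308, 54)]
270 [(255, 308, 54), (255, 308, 54)]
[0.5426 0.2137 0.0852] [180.    0.  -17.4] [-0.9  0.1 -0.5] [-0.01  0.01 -0.  ] 0.0491
-0.02 [(83.3, -14), (84.2, 10), (88.7, -9), (92.6, -24), (95.3, 12), (104.3, 16), (114.2, -27), (116.0, 16), (125.9, -8), (127.1, 21), (143.9, -24), (149.0, -41)]
0.0 [(92.6, -10), (93.5, -8), (95.3, 16), (114.5, -26), (116.3, 15), (126.2, -9), (127.1, 20), (143.9, -24), (145.7, -42)]
0.01 [(92.6, -17), (95.3, 16), (114.5, -26), (116.3, 15), (127.1, 21), (144.2, -62)]
[180.    0.  -17.4] [ 1.2 -0.   0.4] [ 0.02 -0.06 -0.06] 0.0509
```

The key is aligned with the fingers and the jaw seems to have stopped moving. To check, I grip, turn 30° more, let go, come back to this pose and compare the images.

Call:
jog_arm --plan '[[[0,0,0,0,0,0,0],[0,0,0,0,0,0,0],[0,0,0,0,0,0,0],[0,0,0,0,0,0,0],[0,0,0,0,0,0,0],[0,0,0,0,0,0,6],[0,0,0,0,0,0,12],[0,0,0,0,0,0,18],[0,0,0,0,0,0,24],[0,0,0,0,0,0,30]]]'

```text
clock: 29.55
tool_pos: [0.5431, 0.2142, 0.0853]
orientation: [-180.0, -0.0, -47.6]
force: [1.1, 0.7, -0.8]
opening: 0.026
gripper_force: 29.9
```

```bash
cp wk.npy ref.npy; python3 s.py
```

```text
{'tool_pos': array([0.5431, 0.2142, 0.0853]), 'orientation': array([-1.79952e+02, -3.60000e-03, -4.76325e+01]), 'force': array([ 1.1324,  0.7368, -0.815 ]), 'moment': array([ 0.2949, -0.4213,  0.1163]), 'joint_pos': array([ 4.07053e+01,  1.94209e+01, -2.13644e+01,  2.90000e-03,
       -4.91666e+01,  1.66030e+00]), 'opening': np.float64(0.026)}
F tool 0.21869026403955782 -1.333145111760686
```

Call:
jog_arm --plan '[[[0.6,0,0,0,0,0,0],[0.6,0,0,0,0,0,0],[0.6,0,0,0,0,0,0],[0.6,0,0,0,0,0,-10],[0.6,0,0,0,0,0,-20],[0.6,0,0,0,0,0,-30],[0.6,0,0,0,0,0,-30]]]'

```text
clock: 30.42
tool_pos: [0.5427, 0.2138, 0.0853]
orientation: [180.0, 0.0, -17.5]
force: [0.5, -0.6, -0.9]
opening: 0.0526
gripper_force: 0.0
```

```bash
python3 key.py; python3 jaw.py
python3 - <<'E'
import numpy as np,cv2
a=np.load("ref.npy").mean(2);b=np.load("wk.npy").mean(2)
m=(abs(a-b)>25).astype(np.uint8)[:245]
n,l,s,c=cv2.connectedComponentsWithStats(m)
print([s[i].tolist() for i in range(1,n) if s[i,4]>6])
E
```

```text
228 [0, 0]
230 [0, (274, 275, 2)]
232 [0, (272, 279, 8)]
234 [0, (270, 283, 14)]
236 [(276, 297, 16), (269, 288, 20)]
238 [(260, 303, 44), (268, 291, 24)]
240 [(259, 304, 46), (267, 294, 28)]
242 [(259, 304, 46), (266, 297, 32)]
252 [(258, 306, 49), (260, 310, 51)]
264 [(255, 308, 54), (254, 313, 60)]
270 [(255, 308, 54), (252, 315, 64)]
[0.5427 0.2138 0.0853] [180.    0.  -17.5] [ 0.5 -0.6 -0.9] [-0.02  0.02 -0.04] 0.0526
-0.02 [(83.3, -8), (88.7, -12), (89.6, 10), (92.6, -22), (95.3, 11), (104.0, 13), (114.5, -27), (116.0, 15), (126.2, -8), (127.1, 20), (143.9, -24), (148.7, -41)]
0.0 [(92.6, -10), (93.8, -8), (95.3, 16), (114.5, -26), (116.3, 15), (126.2, -9), (127.1, 22), (143.9, -24), (145.7, -42)]
0.01 [(92.6, -16), (95.3, 16), (114.5, -27), (116.3, 16), (126.2, -8), (127.1, 23), (144.2, -62)]
[-180.    -0.   -17.6] [ 0.3 -0.1 -0.6] [-0.03  0.03 -0.01] 0.0527
[[531, 20, 3, 4, 10], [484, 54, 4, 4, 12], [431, 67, 5, 4, 13], [444, 68, 4, 7, 21], [543, 155, 4, 3, 10], [541, 160, 3, 3, 8], [449, 168, 10, 6, 23], [480, 171, 4, 5, 16], [532, 173, 6, 3, 11], [406, 182, 3, 3, 7], [426, 182, 4, 3, 9], [386, 185, 3, 3, 7], [369, 186, 14, 7, 54], [273, 196, 5, 6, 21], [269, 207, 11, 11, 52], [1, 218, 7, 2, 7], [258, 221, 26, 24, 140], [259, 223, 3, 3, 8], [290, 228, 16, 17, 96], [298, 228, 23, 8, 58], [235, 243, 4, 2, 7], [332, 243, 5, 2, 8]]
```

The jaw no longer moves while the key went 30° further, and the moment rose to 0.12 N m. So the cam is at its stop. I realign the open fingers with the key to check its height.

Call:
jog_arm --plan '[[[0.6,0,0,0,0,0,10],[0.6,0,0,0,0,0,20],[0.6,0,0,0,0,0,30],[0.6,0,0,0,0,0,30]]]'

```text
clock: 31.02
tool_pos: [0.5427, 0.2138, 0.0853]
orientation: [180.0, 0.0, -47.5]
force: [-0.0, -0.2, 0.0]
opening: 0.0527
gripper_force: 0.0
```

```bash
python3 key.py
```

```text
228 [0, 0]
230 [0, 0]
232 [0, 0]
234 [0, 0]
236 [(276, 297, 16), (275, 287, 13)]
238 [(260, 303, 44), (259, 302, 44)]
240 [(259, 304, 46), (259, 303, 45)]
242 [(259, 304, 46), (258, 303, 46)]
252 [(258, 306, 49), (256, 305, 50)]
264 [(255, 308, 54), (254, 307, 54)]
270 [(255, 308, 54), (254, 307, 54)]
[0.5427 0.2138 0.0853] [180.    0.  -47.5] [-0.  -0.2  0. ] [ 0.01 -0.02  0.  ] 0.0527
```

Call:
jog_arm --plan '[[[0,0,0,0,0,0,0],[0,0,0,0,0,0,0],[0,0,0,0,0,0,0],[0,0,0,0,0,0,0],[0,0,0,0,0,0,0],[0,0,0,0,0,0,5],[0,0,0,0,0,0,8],[0,0,0,0,0,0,8]]]'

```text
clock: 32.08
tool_pos: [0.5429, 0.214, 0.0853]
orientation: [-180.0, 0.0, -55.4]
force: [0.7, 1.3, -1.1]
opening: 0.0262
gripper_force: 29.9
```

```bash
python3 s.py
```

```text
{'tool_pos': array([0.5429, 0.214 , 0.0853]), 'orientation': array([-1.799723e+02,  3.100000e-03, -5.542040e+01]), 'force': array([ 0.6712,  1.343 , -1.0684]), 'moment': array([ 0.3885, -0.4482, -0.0127]), 'joint_pos': array([ 4.07011e+01,  1.94151e+01, -2.13707e+01, -1.00000e-04,
       -4.91862e+01, -6.12150e+00]), 'opening': np.float64(0.0262)}
F tool -0.7247864998797771 -1.314885189119566
```

Call:
jog_arm --plan '[[[0,0,0,0,0,0,4],[0,0,0,0,0,0,8],[0,0,0,0,0,0,8]]]'

```text
clock: 32.45
tool_pos: [0.543, 0.2141, 0.0853]
orientation: [-180.0, 0.0, -63.4]
force: [1.5, 0.6, -1.2]
opening: 0.0259
gripper_force: 29.9
```

```bash
python3 s.py
```

```text
{'tool_pos': array([0.543 , 0.2141, 0.0853]), 'orientation': array([-1.799676e+02,  7.400000e-03, -6.335450e+01]), 'force': array([ 1.5489,  0.6347, -1.1685]), 'moment': array([ 0.5844, -0.5747, -0.0209]), 'joint_pos': array([ 4.07031e+01,  1.94152e+01, -2.13688e+01,  9.00000e-04,
       -4.91828e+01, -1.40582e+01]), 'opening': np.float64(0.0259)}
F tool 0.12734307355687946 -1.6690627935764843
```

The moment peaks come about 60° apart, with none in between. So the hex is slipping past the corners of a socket that can turn no further, and the jaw has not moved over the last 70°. The clamp is closed. I let go and withdraw straight up.

Call:
jog_arm --plan '[[[0.7,0,0,0,0,0,0],[0.7,0,0,0,0,0,0],[0.7,0,0,0,0,0,0],[0.7,0,0,0,0,0,0],[0.7,0,0,-0.02,0,0,0],[0.7,0,0,-0.04,0,0,0],[0.7,0,0,-0.07,0,0,0],[0.7,0,0,-0.11,0,0,0],[0.7,0,0,-0.11,0,0,-10],[0.7,0,0,-0.11,0,0,-20],[0.7,0,0,-0.11,0,0,-30],[0.7,0,0,-0.11,0,0,-40],[0.7,0,0,-0.11,0,0,-46],[0.7,0,0,-0.11,0,0,-46],[0.7,0,0,-0.11,0,0,-46]]]'

```text
clock: 34.33
tool_pos: [0.5427, 0.2138, 0.1953]
orientation: [180.0, 0.0, -17.6]
force: [0.5, -0.1, -0.1]
opening: 0.0615
gripper_force: 0.0
```

```bash
python3 jaw.py
python3 - <<'E'
from h import *
v=snap("wrist");save("end",v["im"])
im=v["im"];p=proj(v,[.543,.214,.117]);print("exp top",p)
x,y=int(p[0]),int(p[1]);m=(im.max(2)<75).astype(np.uint8)[y-45:y+45,x-45:x+45]
n,l,s,c=cv2.connectedComponentsWithStats(m);i=1+s[1:,4].argmax();print(s[i],c[i]+[x-45,y-45])
cs,_=cv2.findContours((l==i).astype(np.uint8),0,1);k=max(cs,key=cv2.contourArea);print(cv2.minAreaRect(k),(cv2.approxPolyDP(k,2,True)[:,0]+[x-45,y-45]).tolist())
for z in (.117,.127):
  for a in (18.6,):
    print(z,[proj(v,np.array([.543,.214,z])+.01838*np.array([np.cos(np.radians(a+b)),np.sin(np.radians(a+b)),0])).round(1).tolist() for b in (-37,53,143,233)])
print(sorted([ctrl.get_obs()["clock"]]))
E
```

```text
-0.02 [(80.9, 9), (83.6, -11), (86.6, 9), (89.3, -12), (93.5, -9), (95.6, 17), (114.5, -21), (116.0, 10), (125.9, -9), (127.4, 20), (143.9, -20)]
0.0 [(93.5, -8), (95.6, 14), (114.5, -20), (116.3, 10), (125.9, -10), (127.7, 19), (143.9, -22)]
0.01 [(93.5, -13), (95.6, 17), (114.5, -21), (116.3, 10), (125.9, -10), (127.4, 18), (143.9, -19)]
[180.    0.  -17.6] [ 0.5 -0.1 -0.1] [ 0.04  0.01 -0.08] 0.0615
exp top [281.58975198 217.08849766]
[  26   16   41   41 1004] [282.09262948 209.28386454]
((46.000003814697266, 39.5), (34.64822769165039, 34.64822769165039), 45.0) [[282, 188], [264, 205], [262, 216], [273, 222], [275, 227], [274, 224], [277, 223], [279, 227], [284, 226], [282, 225], [286, 222], [286, 228], [292, 226], [302, 215], [299, 205]]
0.117 [[281.9, 195.5], [259.4, 216.8], [281.3, 237.8], [303.8, 217.4]]
0.127 [[281.9, 198.5], [258.5, 220.6], [281.3, 242.4], [304.7, 221.2]]
[34.425]
```

```bash
python3 -c "
from plant import ctrl
print(ctrl.close_job())"
```

```text
the job is handed in; nothing more can be done
None
```

I handed in the job at about 34 s: the key is seated in the socket and released, and the clamp measures closed to within about 0.2 mm, but I turned the key roughly 80° past where the jaw stopped, and the hex probably slipped in the socket there.

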